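# Clamp the blue-lidded jar for labelling

## Task

Get the jar with the blue lid ready for its label: stand it on the base of the green jar clamp, upright between the V jaw and the spring pad, and let go of it. Then wind the jaw carriage in with the black feed knob on top of it (clockwise closes, and the knob travels along with the carriage) until the jar is held snug against the V jaw with the yellow-stemmed spring pad pushed in about half-way, never right in. Move the jaw by its knob, not by shoving the jaw block, leave the other goods where they are, and take the hand away at the end.

Things in the scene. Friction and masses are not known exactly. Their poses are not given: they have to be found in the camera images.
- jar_mid (a point): centre, half-way up, of the loose jar with the BLUE lid (the task's jar): round, brown, 64 mm in diameter, 110 mm tall, 0.25 to 0.45 kg, lid slightly narrower. Stands upright on the counter at the start, so this point is 55 mm above what the jar stands on. z axis up through the lid
- jar: the same jar; origin at the centre of its underside, z up
- clamp: green jar clamp fixed on the counter; origin under the centre of its base plate, 110 mm (x) by 280 mm (y), 12 mm thick. +y is the closing direction: carriage with knob at the -y end, fixed V jaw at the +y end. Between them the plate is bare and open to both x sides: the jar stands there, on the plate. All but the knob is lower than 74 mm above the counter
- nest (a point): where jar_mid will be when the jar stands on the base plate and touches both V faces: on the clamp's centre line, 60 mm from its origin along +y, 67 mm above the counter. Axes as the clamp's. With the carriage at 0, 50 mm is left between pad and a jar fully in the V. A jar set down a little short of the V is pushed into it by the pad
- v_jaw_top (a point): middle of the top of the fixed V jaw's back block, 60 mm above the counter, 57 mm along +y from nest. The V has two black rubber faces, 30 degrees off square, 14 to 54 mm above the counter, opening to -y and reaching 40 mm to each x side; it centres the jar
- block_front (a point): middle of the upper front edge (+y side) of the green jaw block that rides on the carriage under the knob; block 74 mm (x) by 82 mm (y), top 70 mm above the counter. The knob's axis is 52 mm behind this point (-y)
- pad (a joint): how far the spring pad is pushed into the jaw block, m: 0 = fully out, 0.008 = half-way, 0.016 = right in. Black rubber plate 50 mm wide, 8 mm thick, 18 to 54 mm above the counter, on a yellow stem; fully out, its face is 78 mm from the knob's axis along +y and an 18 mm gap shows between pad and block (2 mm when right in). Spring 800 N/m: 1.6 N at 0, 8 N half-way, 14 N right in
- carriage (a joint): travel of the carriage along the clamp's +y, m: 0 = fully open, limit 0.074; starts from 0 to 0.025. At 0 the knob's axis is 100 mm from the clamp's origin along -y. Stays where it is left. With the jar in the V the pad touches it at 0.050 and is half-way in at 0.058
- knob (a joint): turn of the feed knob, rad, growing clockwise seen from above, limit 3.7; geared to the carriage, 20 mm of travel for each radian (knob = 50 x carriage). About 0.35 N m to turn, up to 0.3 more with the pad pressed; stays where it is left
- knob_grip (a point): on the knob's vertical axis at the height to grip, 98 mm above the counter: round black ribbed knob 50 mm in diameter, 73 to 115 mm above the counter, white line on top; it travels with the carriage. z axis up; the axes turn with the knob
- jar_b_mid (a point): bystander: centre of a jar of the same size with a magenta lid
- jar_c_mid (a point): bystander: centre of another jar of the same size with a magenta lid
- pan_mid (a point): bystander: steel weighing pan, 180 mm across, 50 mm high; its centre
- oil_mid (a point): bystander: amber bottle 60 mm in diameter, 210 mm tall; its centre
- label_roll_mid (a point): bystander: roll of blank labels, 90 mm across, 40 mm high; its centre
- carton_mid (a point): bystander: cardboard carton 60 x 90 x 120 mm; its centre
- brush_mid (a point): bystander: brush 200 mm long lying beyond the clamp; its middle

How it is judged:
On the way:
1. the jar with the blue lid stands upright on the clamp's base between V jaw and pad, let go of, with the pad not yet pressed in (angle between jar's own z axis and vertical below 0.08 rad and z of jar_mid in the frame of clamp between 0.061 and 0.073 m and y of jar_mid in the frame of clamp between -0.01 and 0.068 m and x of jar_mid in the frame of clamp between -0.03 and 0.03 m and contact force between the fingers and jar below 0.1 N and linear speed of jar below 0.02 m/s and value of joint pad below 0.003 m), for 0.2 s.
At the end, for the whole second after the job is handed in: The jar with the blue lid stands upright (within 0.08 rad) on the clamp's base, within 8 mm of its place in the V jaw, at rest; the spring pad is pushed in half-way, 8 mm give or take 4 mm; knob and carriage are at rest and nothing is touched (angle between jar's own z axis and vertical below 0.08 rad and z of jar_mid in the frame of clamp between 0.061 and 0.073 m and horizontal distance between jar_mid and nest below 0.008 m and value of joint pad between 0.004 and 0.012 m and linear speed of jar below 0.02 m/s and velocity of joint carriage between -0.005 and 0.005 m/s and velocity of joint knob between -0.2 and 0.2 rad/s).
It fails at once if the spring pad is pushed right in (over 14.5 mm) (value of joint pad above 0.0145 m).
It fails at once if the robot shoves the jaw block itself with over 12 N (contact force between any of the fingers, the arm and carriage_c0 above 12 N).
It fails at once if the jar is tipped over (angle between jar's own z axis and vertical above 0.6 rad).
It fails at once if another thing on the counter is moved by over 30 mm (distance of any of jar_b_mid, jar_c_mid, pan_mid, oil_mid, label_roll_mid, carton_mid, brush_mid from where it was at the start of the episode above 0.03 m).
It also fails if it takes over 58 s, if anything falls off the work surface, if the arm or the gripper's body presses on something with over 40 N, if the wrist force passes 120 N, or if a joint passes its speed limit or range.

## Robot

A 7-joint arm with a two-finger parallel gripper is mounted at the origin on the work surface. World frame = base frame: x ahead of the robot, y to its left, z up, the work surface at z = 0. Lengths are in m, angles in rad, forces in N, time in s.
With the tool pointing down it reaches from about 0.425 to 0.925 m from the base axis. Payload 6.8 kg.
Tool frame: the origin (TCP) lies at the very end of the fingers, on their centre line; the grasp point (between the pads) lies ctrl.grip_point_offset behind it (ctrl.grip_point_offset is the distance from the TCP to the grasp point, in m); x points along the fingers, z is the direction in which the jaws open and shut, and the axes are right-handed (so a half turn about x gives the same grasp; the last joint's range is limited). The gripper opens to 88 mm and grips with 3 to 60 N. Pads are 20 mm wide; open, the fingers measure 115 mm over their backs; the gripper's body (75 mm by 178 mm) begins 61 mm behind the grasp point.
Start: joints at [-1.264, 0.477, 0.022, 1.555, -0.011, 1.109, -0.083], TCP at [0.272, 0.618, 0.223] pointing down, gripper open.
Joint ranges: [-2.96, 2.96], [-0.34, 2.1], [-1.41, 1.46], [0.24, 2.44], [-1.37, 4.51], [0.17, 1.92], [-2.96, 2.96]. Speed limits (rad/s): [2.39, 2.39, 3.14, 3.14, 3.14, 3.14, 3.14].

## Interface

Orientations are given as a unit quaternion [w, x, y, z].
In Python, from cell import ctrl, camera, camera_model, sign_off gives the robot as it stands.
- The arm moves only by the shell command python3 -m jog 'ROWS'. ROWS is JSON, a list of rows, each an object of numbers: "tx", "ty", "tz": the shift along the world's x, y, z in cm; "ax", "ay", "az": the turn, a rotation vector about the world's x, y, z in rad; "fingers": the closure, from 0 (fully open) to 1 (shut). A call has exactly 5 rows; each row shifts and turns the pose as measured when the row begins; what a row does not reach is not made up. A row lasts 1/10 s, in which the tool goes at most 50 mm and 8.59 degrees, less where a joint would pass 70% of its speed; a pose out of reach is approached as far as the arm can. A call is refused whole if a number of a shift passes 5 or a number of a turn 0.15, either way. A call with a gripper value outside its range is refused whole. The fingers move at their own pace and stop on an object; the grip force is fixed at half the most. Time passes only in rows, so rows that do not move let the fingers close, or fill a call up. It gives the time, the measured TCP pose, the force and the opening at its end, in the units of the state.
- ctrl.state(): the state, without advancing time (a new reading comes with each control period).
- camera(name): name is "scene" or "top" or "wrist"; returns (picture, depth): 420x560x3 uint8, red, green, blue; 420x560 float32, m along the optical axis (not along the pixel's ray), 0 where there is no reading.
- camera_model(name): a dict with "intrinsics" (3x3 intrinsics, pixels), "R" (3x3) and "t" (3): a world point X has camera coordinates R X + t. Camera axes: x right, y down, z forward; pixel columns grow to the right and rows downward; lengths in m; the calibration is good to about 2 mm. The wrist camera is an equidistant fisheye: a pixel r from the principal point sees the ray r / f radians off the axis. A picture is of the moment at which its call begins: read the wrist's pose just before it. camera_model takes no time and is no camera call; for the wrist camera it gives the pose at the moment of the call.
- sign_off(): hands the job in, once; it reports no verdict.
The state is a dict: "time": time; "q": joint angles; "joint_vel": joint speeds; "joint_torque": joint torques, N m; "tool_pos": TCP position; "orientation": TCP orientation; "wrist_force": force on the tool from outside, world axes, zero at the start; "wrist_torque": the same for the moment, N m; "gripper_width": opening from 0.0 (shut) to 1.0 (fully open).
Only numpy, scipy, OpenCV 4.12 (cv2) and the standard library are available. Lean on these libraries where they do the work, as an engineer would, in place of code of your own. Each camera call takes 0.05 s, during which the arm holds its last target.

## Working session

There is one attempt and no reset: what is moved stays moved. The work goes in short steps, Python scripts to look and compute and a shell command to move; the robot and the scene stay as the last step left them, time stands still between calls to the robot, and variables do not carry over. Pictures are saved under pics/ and viewed, and the job is handed in when it is done.

```bash
ls; mkdir -p pics
python3 - <<'E'
from cell import ctrl,camera,camera_model
import cv2
print(ctrl.state(), ctrl.grip_point_offset)
for n in("scene","top"):
    p,d=camera(n); cv2.imwrite(f"pics/{n}0.png",p[:,:,::-1]); 
    import numpy as np; np.savez(f"pics/{n}0.npz",p=p,d=d)
    print(n,camera_model(n))
E
```

```text
pics
{'time': 0.0, 'q': array([-1.26411687,  0.47778625,  0.02235942,  1.55644579, -0.01148927,
        1.10930798, -0.08311048]), 'joint_vel': array([-0.00122088, -0.00077719,  0.0012691 ,  0.00039251,  0.00113767,
        0.00037664, -0.00028649]), 'joint_torque': array([-7.83593732e-04, -5.82854748e+01,  1.53444126e+00, -2.72625893e+01,
       -5.42849593e-02,  1.67882047e-02,  1.71298025e-04]), 'tool_pos': array([0.27180141, 0.61719569, 0.2216938 ]), 'orientation': array([ 0.591732  , -0.38672766,  0.59274608,  0.38593657]), 'wrist_force': array([ 0.30035542, -0.66922646,  0.62081355]), 'wrist_torque': array([-0.03625477,  0.0018857 ,  0.03358808]), 'gripper_width': 0.9977104145447345} 0.0187
scene {'intrinsics': array([[524.73652185,   0.        , 280.13950102],
       [  0.        , 524.73652185, 216.66323788],
       [  0.        ,   0.        ,   1.        ]]), 'R': array([[ 8.84004060e-01,  4.67479211e-01, -9.59036017e-05],
       [ 3.32690443e-01, -6.29262342e-01, -7.02385915e-01],
       [-3.28411162e-01,  6.20880095e-01, -7.11796331e-01]]), 't': array([-0.52849197, -0.13052201,  1.7426157 ])}
top {'intrinsics': array([[460.30202331,   0.        , 287.63738031],
       [  0.        , 460.30202331, 211.60370087],
       [  0.        ,   0.        ,   1.        ]]), 'R': array([[ 0.03013703, -0.99953881,  0.00373066],
       [-0.99672835, -0.03033191, -0.07491711],
       [ 0.07499572, -0.00146067, -0.99718279]]), 't': array([-0.01488237,  0.59222614,  1.42063425])}
```

View pics/scene0.png

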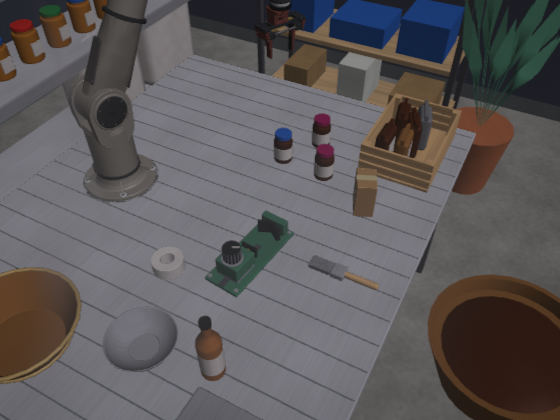

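View pics/top0.png

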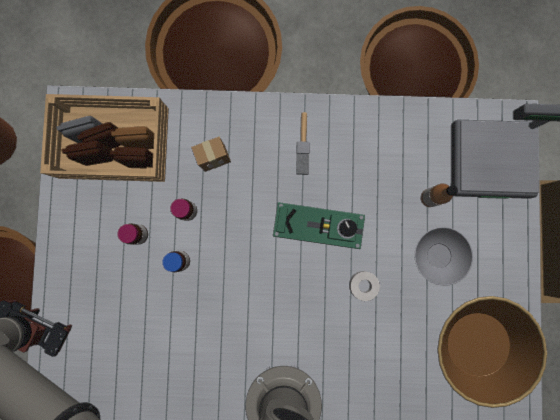

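Top view: blue lid at about (175,262), magenta lids at (182,209) and (130,234). The clamp runs from (275,220) to (363,232), with the V at the left end and the knob at (347,229). The base is at the bottom centre.

```bash
cat > h.py <<'E'
import numpy as np,cv2
from cell import ctrl,camera,camera_model
def plane(name,uv,z):
    m=camera_model(name);K,R,t=m["intrinsics"],m["R"],m["t"]
    d=R.T@np.linalg.inv(K)@np.array([uv[0],uv[1],1.]);c=-R.T@t
    return c+d*(z-c[2])/d[2]
def blob(mask,minA=30):
    n,l,s,c=cv2.connectedComponentsWithStats(mask.astype(np.uint8))
    return [(s[i,4],c[i].round(1),l==i) for i in range(1,n) if s[i,4]>=minA]
E
python3 - <<'E'
from h import *
for name in("top","scene"):
    f=np.load(f"pics/{name}0.npz");p=f['p'];hsv=cv2.cvtColor(p,cv2.COLOR_RGB2HSV);H,S,V=[hsv[...,i].astype(int) for i in range(3)]
    print(name)
    for nm,m,z in(("blue",(H>100)&(H<125)&(S>150)&(V>60),.11),("mag",(H>150)&(H<176)&(S>140)&(V>50),.11),("green",(H>65)&(H<90)&(S>80)&(V>30),.012),("black",(V<35),.115),("yellow",(H>22)&(H<32)&(S>160)&(V>120),.036)):
        for a,c,k in blob(m,12):
            w=plane(name,c,z)
            if a<6000 and 0.2<w[0]<1.0 and abs(w[1])<.6: print(nm,a,c,w.round(3))
            if nm=="green" and a>300:
                r=cv2.minAreaRect(np.argwhere(k)[:,::-1].astype(np.float32));b=cv2.boxPoints(r);print(r,[plane(name,q,.012).round(3)[:2] for q in b])
p=np.load("pics/top0.npz")['p'][190:262,255:385];cv2.imwrite("pics/c1.png",cv2.resize(p[:,:,::-1],None,fx=6,fy=6,interpolation=cv2.INTER_CUBIC))
p=np.load("pics/scene0.npz")['p'][205:295,200:300];cv2.imwrite("pics/c2.png",cv2.resize(p[:,:,::-1],None,fx=6,fy=6,interpolation=cv2.INTER_CUBIC))
E
```

```text
top
blue 276 [172.3 261.7] [0.429 0.335 0.11 ]
mag 273 [180.2 208. ] [0.587 0.32  0.11 ]
mag 278 [127.7 233.2] [0.508 0.47  0.11 ]
green 2062 [314.3 224.9] [ 0.554 -0.082  0.012]
((318.5223083496094, 225.34703063964844), (87.47058868408203, 33.231815338134766), 8.29714584350586) [array([0.517, 0.047]), array([0.621, 0.035]), array([ 0.589, -0.239]), array([ 0.485, -0.226])]
black 76 [ 92.2 134. ] [0.798 0.589 0.115]
black 24 [452.7 137.3] [ 0.822 -0.481  0.115]
black 596 [ 98.5 151.8] [0.746 0.568 0.115]
black 251 [138.2 161.4] [0.721 0.449 0.115]
black 56 [451.5 190.8] [ 0.662 -0.478  0.115]
black 30 [188.  214.9] [0.567 0.295 0.115]
black 53 [289.5 221.2] [ 0.557 -0.003  0.115]
black 24 [321.2 226. ] [ 0.546 -0.096  0.115]
black 42 [350.5 231.3] [ 0.533 -0.182  0.115]
black 14 [343.3 228.1] [ 0.542 -0.161  0.115]
black 37 [137.4 239. ] [0.492 0.439 0.115]
black 19 [181.9 266.5] [0.416 0.305 0.115]
scene
blue 156 [283.3 134.1] [0.434 0.331 0.11 ]
mag 151 [322.1 119.6] [0.513 0.466 0.11 ]
mag 167 [325.  150.4] [0.591 0.317 0.11 ]
((472.30926513671875, 43.19587707519531), (19.52529525756836, 87.36434173583984), 2.602562189102173) [array([0.857, 1.066]), array([0.662, 1.91 ]), array([0.753, 1.946]), array([0.928, 1.096])]
((520.5, 52.49999237060547), (76.99998474121094, 104.99998474121094), 0.0) [array([0.963, 0.972]), array([0.744, 1.941]), array([1.094, 2.126]), array([1.226, 1.111])]
green 127 [253.4 238.1] [ 0.531 -0.04   0.012]
green 370 [256.4 265.9] [ 0.59  -0.127  0.012]
((258.3206481933594, 259.45172119140625), (16.027780532836914, 75.82052612304688), 41.633541107177734) [array([ 0.549, -0.214]), array([0.569, 0.037]), array([0.621, 0.015]), array([ 0.596, -0.229])]
green 125 [244.6 257.6] [ 0.546 -0.116  0.012]
green 17 [269.1 250.1] [ 0.593 -0.059  0.012]
black 30 [397.  121.6] [0.744 0.567 0.115]
black 28 [314.6 128.5] [0.515 0.401 0.115]
black 19 [377.  142.6] [0.725 0.426 0.115]
```

View pics/c1.png

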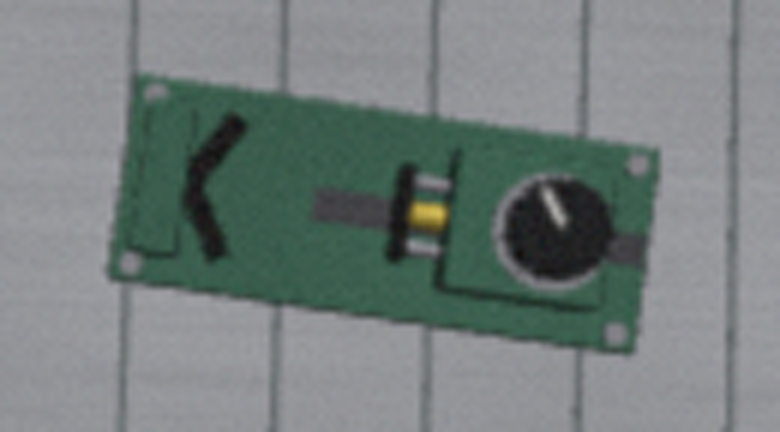

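View pics/c2.png

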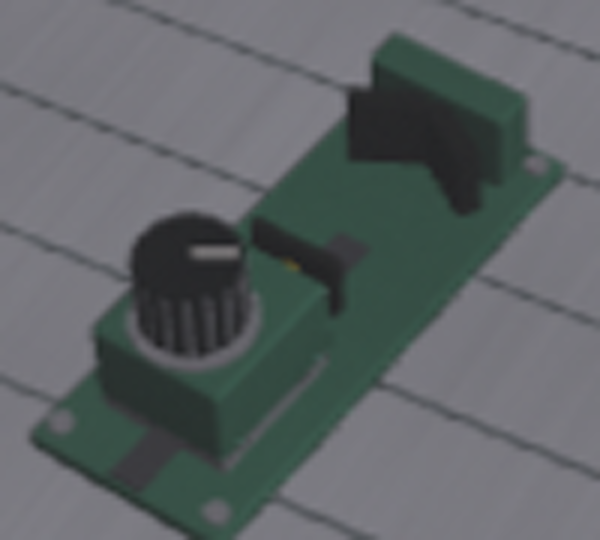

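Run:
```python
from h import *
c=[(137,73),(658,150),(633,352),(108,278)]
P=np.array([plane("top",(255+(a+.5)/6-.5,190+(b+.5)/6-.5),.012)[:2] for a,b in c]);print(P.round(4))
y=(P[0]+P[3]-P[1]-P[2])/2;print(np.linalg.norm(y),np.linalg.norm((P[0]+P[1]-P[2]-P[3])/2))
th=np.arctan2(-y[0],y[1]);o=P.mean(0);u=y/np.linalg.norm(y);print("org",o,"yaw",th)
print("nest",o+.06*u)
k=plane("top",(255+555/6-.4,190+231/6-.4),.115)[:2];print("knob",k,(k-o)@u+.1, (k-o)@[u[1],-u[0]])
c=[(397,35),(565,170),(235,540),(33,438)]
P=np.array([plane("scene",(200+a/6-.4,205+b/6-.4),.012)[:2] for a,b in c]);print(P.round(4))
print("scene corners (R,near)",P[1],P[3])
k=plane("scene",(200+190/6-.4,205+253/6-.4),.115)[:2];print("knob",k,(k-o)@u+.1)
# depth of jar & lid
f=np.load("pics/top0.npz");print(f['d'][262,172],f['d'][228,347])
print(ctrl.state()['orientation'])
from scipy.spatial.transform import Rotation as Ro
q=ctrl.state()['orientation'];print(Ro.from_quat(q[[1,2,3,0]]).as_matrix().round(3))
```

```text
[[ 0.6234  0.0363]
 [ 0.5911 -0.239 ]
 [ 0.4848 -0.2278]
 [ 0.5151  0.048 ]]
0.27735931487449356 0.10794194072961527
org [ 0.5535978  -0.09563032] yaw -0.11323236911473371
nest [ 0.56037723 -0.03601455]
knob [ 0.54233802 -0.17218097] 0.022667327463731984 -0.0025381674355169706
[[ 0.5067  0.0776]
 [ 0.6256  0.0336]
 [ 0.5972 -0.2338]
 [ 0.4866 -0.2279]]
scene corners (R,near) [0.62559697 0.03358871] [ 0.48661297 -0.22794991]
knob [ 0.54461128 -0.17314996] 0.021961400386080812
1.3449954 1.3460652
[ 0.59179372 -0.38667063  0.59269347  0.38597989]
[[-0.001 -0.915  0.403]
 [-0.002  0.403  0.915]
 [-1.    -0.    -0.002]]
```

```bash
python3 -m jog '[{"tx":1.6,"ty":-2.85,"az":-0.05,"fingers":0},{"tx":1.6,"ty":-2.85,"az":-0.05,"fingers":0},{"tx":1.6,"ty":-2.85,"az":-0.05,"fingers":0},{"tx":1.6,"ty":-2.85,"az":-0.05,"fingers":0},{"tx":1.6,"ty":-2.85,"az":-0.05,"fingers":0}]'; python3 -m jog '[{"tx":1.6,"ty":-2.85,"az":-0.05,"fingers":0},{"tx":1.6,"ty":-2.85,"az":-0.05,"fingers":0},{"tx":1.6,"ty":-2.85,"az":-0.05,"fingers":0},{"tx":1.6,"ty":-2.85,"az":-0.05,"fingers":0},{"fingers":0}]'
```

```text
schema error: expected keys tx, ty, tz, ax, ay, az, fingers
schema error: expected keys tx, ty, tz, ax, ay, az, fingers
```

```bash
python3 -m jog '[{"tx":1.6,"ty":-2.85,"tz":0,"ax":0,"ay":0,"az":-0.05,"fingers":0},{"tx":1.6,"ty":-2.85,"tz":0,"ax":0,"ay":0,"az":-0.05,"fingers":0},{"tx":1.6,"ty":-2.85,"tz":0,"ax":0,"ay":0,"az":-0.05,"fingers":0},{"tx":1.6,"ty":-2.85,"tz":0,"ax":0,"ay":0,"az":-0.05,"fingers":0},{"tx":1.6,"ty":-2.85,"tz":0,"ax":0,"ay":0,"az":-0.05,"fingers":0}]'
```

```text
time: 0.6
tool_pos: [0.3479, 0.4732, 0.2184]
orientation: [0.633, -0.31, 0.638, 0.31]
wrist_force: [0.3, 0.2, -0.2]
gripper_width: 1.001
```

```bash
python3 -m jog '[{"tx":1.7,"ty":-2.8,"tz":0,"ax":0,"ay":0,"az":-0.05,"fingers":0},{"tx":1.7,"ty":-2.8,"tz":0,"ax":0,"ay":0,"az":-0.05,"fingers":0},{"tx":1.7,"ty":-2.8,"tz":0,"ax":0,"ay":0,"az":-0.05,"fingers":0},{"tx":1.7,"ty":-2.8,"tz":0,"ax":0,"ay":0,"az":-0.05,"fingers":0},{"tx":1.7,"ty":-2.8,"tz":0,"ax":0,"ay":0,"az":-0.05,"fingers":0}]'
python3 - <<'E'
from h import *
from scipy.spatial.transform import Rotation as Ro
m=camera_model("wrist");s=ctrl.state();p,d=camera("wrist");cv2.imwrite("pics/w1.png",p[:,:,::-1]);np.savez("pics/w1.npz",p=p,d=d)
print(s['tool_pos'],Ro.from_quat(s['orientation'][[1,2,3,0]]).as_matrix().round(3))
print(m)
E
```

```text
time: 1.1
tool_pos: [0.4344, 0.3258, 0.2169]
orientation: [0.667, -0.225, 0.674, 0.225]
wrist_force: [0.7, -0.4, -0.8]
gripper_width: 1.001
[0.43438898 0.32580873 0.21689934] [[-0.009 -0.603  0.798]
 [-0.003  0.798  0.603]
 [-1.     0.002 -0.009]]
{'intrinsics': array([[325.1922621 ,   0.        , 279.76163259],
       [  0.        , 325.1922621 , 208.19125202],
       [  0.        ,   0.        ,   1.        ]]), 'R': array([[ 0.79747391,  0.60328152, -0.0093151 ],
       [ 0.58727386, -0.77258792,  0.24128264],
       [ 0.13836463, -0.19788713, -0.97041018]]), 't': array([-0.54044987, -0.03109611,  0.38875408])}
```

View pics/w1.png

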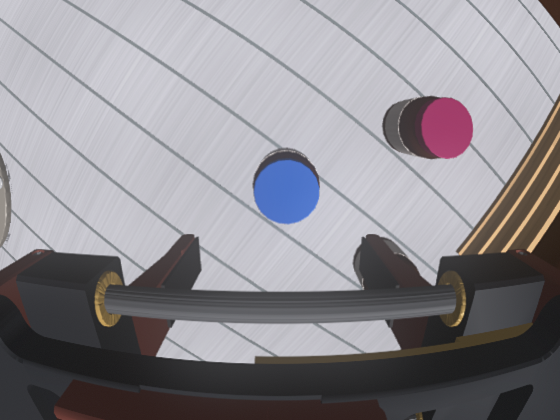

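The wrist view shows the blue lid at about (287,190), ahead of the finger plane. I'll locate it with the fisheye model.

```bash
cat >> h.py <<'E'
def wplane(m,uv,z):
    K,R,t=m["intrinsics"],m["R"],m["t"];x=(np.array(uv)-K[:2,2])/K[0,0];r=np.hypot(*x)
    d=R.T@np.array([*(np.sin(r)*x/max(r,1e-9)),np.cos(r)]);c=-R.T@t
    return c+d*(z-c[2])/d[2]
E
python3 - <<'E'
from h import *
p=np.load("pics/w1.npz")['p'];m=camera_model("wrist");hsv=cv2.cvtColor(p,cv2.COLOR_RGB2HSV);H,S,V=[hsv[...,i].astype(int) for i in range(3)]
for a,c,k in blob((H>100)&(H<125)&(S>120)&(V>60),200):print(a,c,wplane(m,c,.11),cv2.minEnclosingCircle(np.argwhere(k)[:,::-1].astype(np.float32)))
for a,c,k in blob((H>150)&(H<176)&(S>120)&(V>60),200):print(a,c,wplane(m,c,.11))
E
```

```text
3245 [286.1 191. ] [0.43307971 0.33258441 0.11      ] ((286.2554016113281, 190.40647888183594), 32.64027786254883)
2441 [446.3 127.5] [0.51276891 0.46588564 0.11      ]
```

```bash
python3 -m jog '[{"tx":-0.2,"ty":0.7,"tz":-1,"ax":0.003,"ay":-0.009,"az":0,"fingers":0},{"tx":0,"ty":0,"tz":-3,"ax":0,"ay":0,"az":0,"fingers":0},{"tx":0,"ty":0,"tz":-3,"ax":0,"ay":0,"az":0,"fingers":0},{"tx":0,"ty":0,"tz":-2,"ax":0,"ay":0,"az":0,"fingers":0},{"tx":0,"ty":0,"tz":0,"ax":0,"ay":0,"az":0,"fingers":0}]'
```

```text
time: 1.65
tool_pos: [0.4376, 0.3234, 0.1245]
orientation: [0.673, -0.221, 0.671, 0.218]
wrist_force: [-0.1, -0.1, 0.4]
gripper_width: 1.002
```

```bash
python3 -m jog '[{"tx":-0.5,"ty":0.9,"tz":0,"ax":0,"ay":0,"az":0,"fingers":0},{"tx":0,"ty":0,"tz":0,"ax":0,"ay":0,"az":0,"fingers":0},{"tx":0,"ty":0,"tz":-2.5,"ax":0,"ay":0,"az":0,"fingers":0},{"tx":0,"ty":0,"tz":-2.5,"ax":0,"ay":0,"az":0,"fingers":0},{"tx":0,"ty":0,"tz":0,"ax":0,"ay":0,"az":0,"fingers":0}]'
```

```text
time: 2.15
tool_pos: [0.4341, 0.3375, 0.0787]
orientation: [0.676, -0.22, 0.668, 0.22]
wrist_force: [-0.1, -0.5, -0.4]
gripper_width: 1.0
```

```bash
python3 -m jog '[{"tx":-0.2,"ty":-0.4,"tz":0,"ax":0,"ay":0,"az":0,"fingers":0},{"tx":0,"ty":0,"tz":-1,"ax":0,"ay":0,"az":0,"fingers":0},{"tx":0,"ty":0,"tz":-1,"ax":0,"ay":0,"az":0,"fingers":0},{"tx":0,"ty":0,"tz":0,"ax":0,"ay":0,"az":0,"fingers":0},{"tx":0,"ty":0,"tz":0,"ax":0,"ay":0,"az":0,"fingers":0}]';python3 - <<'E'
from h import *
from scipy.spatial.transform import Rotation as Ro
s=ctrl.state();print(s['tool_pos'],Ro.from_quat(s['orientation'][[1,2,3,0]]).as_matrix().round(3))
E
```

```text
time: 2.65
tool_pos: [0.4341, 0.3355, 0.0619]
orientation: [0.678, -0.219, 0.666, 0.221]
wrist_force: [-0.4, -0.6, -0.3]
gripper_width: 1.0
[0.43408296 0.33550875 0.0619223 ] [[ 0.014 -0.591  0.806]
 [ 0.009  0.806  0.591]
 [-1.    -0.001  0.017]]
```

```bash
python3 -m jog '[{"tx":-0.2,"ty":-0.2,"tz":-0.4,"ax":-0.009,"ay":0.014,"az":0,"fingers":0},{"tx":0,"ty":0,"tz":0,"ax":0,"ay":0,"az":0,"fingers":0},{"tx":0,"ty":0,"tz":0,"ax":0,"ay":0,"az":0,"fingers":1},{"tx":0,"ty":0,"tz":0,"ax":0,"ay":0,"az":0,"fingers":1},{"tx":0,"ty":0,"tz":0,"ax":0,"ay":0,"az":0,"fingers":1}]';python3 -m jog '[{"tx":0,"ty":0,"tz":0,"ax":0,"ay":0,"az":0,"fingers":1},{"tx":0,"ty":0,"tz":0,"ax":0,"ay":0,"az":0,"fingers":1},{"tx":0,"ty":0,"tz":0,"ax":0,"ay":0,"az":0,"fingers":1},{"tx":0,"ty":0,"tz":0,"ax":0,"ay":0,"az":0,"fingers":1},{"tx":0,"ty":0,"tz":0,"ax":0,"ay":0,"az":0,"fingers":1}]';python3 - <<'E'
from h import *
from scipy.spatial.transform import Rotation as Ro
s=ctrl.state();print(s['tool_pos'],Ro.from_quat(s['orientation'][[1,2,3,0]]).as_matrix().round(3))
E
```

```text
time: 3.15
tool_pos: [0.4324, 0.3336, 0.0581]
orientation: [0.672, -0.22, 0.672, 0.22]
wrist_force: [-0.1, -0.0, -1.1]
gripper_width: 0.765
time: 3.65
tool_pos: [0.4328, 0.334, 0.0584]
orientation: [0.672, -0.22, 0.672, 0.22]
wrist_force: [-0.8, 0.7, -1.2]
gripper_width: 0.721
[0.43283916 0.33398007 0.05837518] [[ 0.    -0.591  0.806]
 [ 0.     0.806  0.591]
 [-1.     0.     0.001]]
```

```bash
python3 -m jog '[{"tx":0,"ty":0,"tz":1,"ax":0,"ay":0,"az":0,"fingers":1},{"tx":0,"ty":0,"tz":3,"ax":0,"ay":0,"az":0,"fingers":1},{"tx":0,"ty":0,"tz":3,"ax":0,"ay":0,"az":0,"fingers":1},{"tx":0,"ty":0,"tz":3,"ax":0,"ay":0,"az":0,"fingers":1},{"tx":0.5,"ty":-1.5,"tz":1,"ax":0,"ay":0,"az":-0.03,"fingers":1}]';python3 -m jog '[{"tx":1,"ty":-3,"tz":0,"ax":0,"ay":0,"az":-0.062,"fingers":1},{"tx":1,"ty":-3,"tz":0,"ax":0,"ay":0,"az":-0.062,"fingers":1},{"tx":1,"ty":-3,"tz":0,"ax":0,"ay":0,"az":-0.062,"fingers":1},{"tx":1,"ty":-3,"tz":0,"ax":0,"ay":0,"az":-0.062,"fingers":1},{"tx":1,"ty":-3,"tz":0,"ax":0,"ay":0,"az":-0.062,"fingers":1}]'
```

```text
time: 4.15
tool_pos: [0.4334, 0.3172, 0.1706]
orientation: [0.672, -0.212, 0.678, 0.21]
wrist_force: [0.5, 0.1, -3.6]
gripper_width: 0.727
time: 4.65
tool_pos: [0.4825, 0.1583, 0.1708]
orientation: [0.697, -0.099, 0.704, 0.098]
wrist_force: [0.3, 0.2, -2.4]
gripper_width: 0.722
```

```bash
python3 -m jog '[{"tx":1.4,"ty":-3.4,"tz":0,"ax":0,"ay":0,"az":-0.07,"fingers":1},{"tx":1.4,"ty":-3.4,"tz":0,"ax":0,"ay":0,"az":-0.07,"fingers":1},{"tx":1.4,"ty":-3.4,"tz":0,"ax":0,"ay":0,"az":-0.07,"fingers":1},{"tx":1.4,"ty":-3.4,"tz":0,"ax":0,"ay":0,"az":-0.07,"fingers":1},{"tx":1.4,"ty":-3.4,"tz":0,"ax":0,"ay":0,"az":-0.07,"fingers":1}]';python3 -m jog '[{"tx":0,"ty":0,"tz":0,"ax":0,"ay":0,"az":0,"fingers":1},{"tx":0,"ty":0,"tz":0,"ax":0,"ay":0,"az":0,"fingers":1},{"tx":0,"ty":0,"tz":0,"ax":0,"ay":0,"az":0,"fingers":1},{"tx":0,"ty":0,"tz":0,"ax":0,"ay":0,"az":0,"fingers":1},{"tx":0,"ty":0,"tz":0,"ax":0,"ay":0,"az":0,"fingers":1}]'
python3 - <<'E'
from h import *
from scipy.spatial.transform import Rotation as Ro
m=camera_model("wrist");s=ctrl.state();p,d=camera("wrist");cv2.imwrite("pics/w2.png",p[:,:,::-1]);np.savez("pics/w2.npz",p=p,d=d)
M=Ro.from_quat(s['orientation'][[1,2,3,0]]).as_matrix()
print(s['tool_pos'],M.round(3),np.arctan2(M[1,2],M[0,2]))
print(m)
E
```

```text
time: 5.15
tool_pos: [0.5483, -0.0258, 0.1679]
orientation: [0.7, 0.033, 0.713, -0.034]
wrist_force: [1.2, 1.0, -2.8]
gripper_width: 0.719
time: 5.65
tool_pos: [0.5449, -0.034, 0.1659]
orientation: [0.698, 0.037, 0.714, -0.04]
wrist_force: [-0.0, 0.2, -1.8]
gripper_width: 0.726
[ 0.54492996 -0.03398158  0.16593947] [[-0.023  0.109  0.994]
 [-0.003  0.994 -0.109]
 [-1.    -0.006 -0.022]] -0.10914692193837712
{'intrinsics': array([[325.1922621 ,   0.        , 279.76163259],
       [  0.        , 325.1922621 , 208.19125202],
       [  0.        ,   0.        ,   1.        ]]), 'R': array([[ 0.99386289, -0.10824928, -0.022774  ],
       [-0.09920031, -0.96327636,  0.24951545],
       [-0.04894752, -0.24572496, -0.96810298]]), 't': array([-0.54107529,  0.00417532,  0.35279774])}
```

View pics/w2.png

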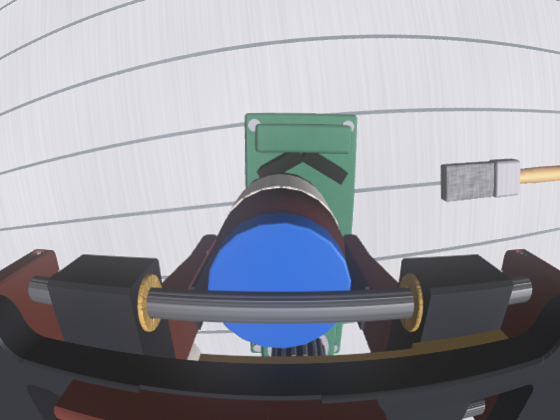

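The wrist view shows the jar held above the plate. The V-end base corners are at (246,115) and (356,116), and the block-top corners at (257,126) and (349,125). I'll cross-check the clamp pose with them.

Run:
```python
from h import *
m=camera_model("wrist")
a=wplane(m,(246,114),.012)[:2];b=wplane(m,(356,115),.012)[:2]
u=np.array([.113,.9936]);print(a,b,np.linalg.norm(a-b),np.arctan2(-(b-a)[1],(b-a)[0]),"org",(a+b)/2-.14*u)
a=wplane(m,(257,125),.06)[:2];b=wplane(m,(350,125),.06)[:2];print(a,b)
p=np.load("pics/w2.npz")['p'][100:220,225:375];cv2.imwrite("pics/c3.png",cv2.resize(p[:,:,::-1],None,fx=5,fy=5,interpolation=cv2.INTER_CUBIC))
```

```text
[0.51717543 0.04879306] [0.62330329 0.03754394] 0.10672237551995019 0.10560155032762449 org [ 0.55441936 -0.0959355 ]
[0.53094518 0.03610933] [0.60715263 0.02878801]
```

View pics/c3.png

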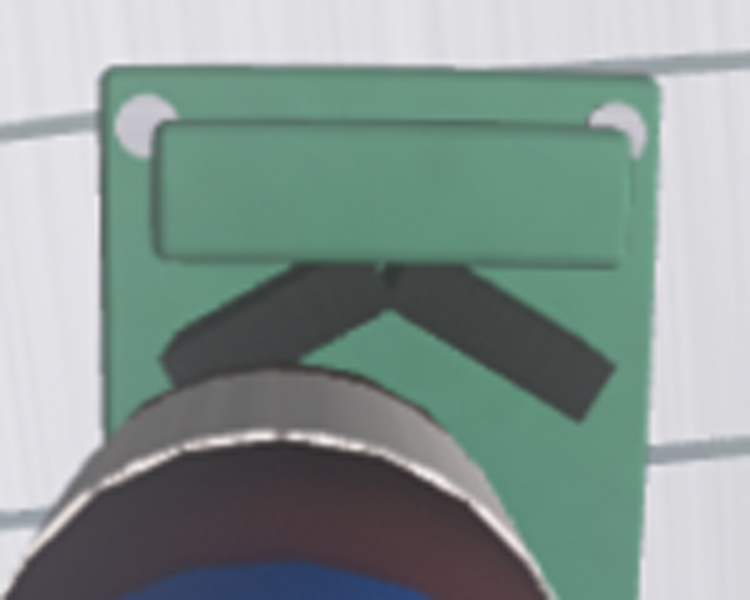

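```bash
python3 -m jog '[{"tx":1.5,"ty":-0.9,"tz":0,"ax":0.003,"ay":-0.023,"az":0,"fingers":1},{"tx":0,"ty":0,"tz":0,"ax":0,"ay":0,"az":0,"fingers":1},{"tx":0,"ty":0,"tz":-2,"ax":0,"ay":0,"az":0,"fingers":1},{"tx":0,"ty":0,"tz":-2,"ax":0,"ay":0,"az":0,"fingers":1},{"tx":0,"ty":0,"tz":0,"ax":0,"ay":0,"az":0,"fingers":1}]'
python3 - <<'E'
from h import *
from scipy.spatial.transform import Rotation as Ro
s=ctrl.state()
M=Ro.from_quat(s['orientation'][[1,2,3,0]]).as_matrix()
print(s['tool_pos'],M.round(3),np.arctan2(M[1,2],M[0,2]))
E
```

```text
time: 6.2
tool_pos: [0.5631, -0.042, 0.126]
orientation: [0.708, 0.038, 0.704, -0.037]
wrist_force: [-0.8, 0.3, -2.6]
gripper_width: 0.721
[ 0.56314325 -0.04196695  0.12599354] [[ 0.006  0.105  0.994]
 [ 0.001  0.994 -0.105]
 [-1.     0.002  0.006]] -0.1054166502161532
```

```bash
python3 -m jog '[{"tx":-0.3,"ty":-0.1,"tz":-1,"ax":0,"ay":0.006,"az":0,"fingers":1},{"tx":0,"ty":0,"tz":-1.5,"ax":0,"ay":0,"az":0,"fingers":1},{"tx":0,"ty":0,"tz":-1.5,"ax":0,"ay":0,"az":0,"fingers":1},{"tx":0,"ty":0,"tz":0,"ax":0,"ay":0,"az":0,"fingers":1},{"tx":0,"ty":0,"tz":0,"ax":0,"ay":0,"az":0,"fingers":1}]'
python3 - <<'E'
from h import *
from scipy.spatial.transform import Rotation as Ro
s=ctrl.state()
M=Ro.from_quat(s['orientation'][[1,2,3,0]]).as_matrix()
print(s['tool_pos'],M.round(3),np.arctan2(M[1,2],M[0,2]))
p,d=camera("scene");cv2.imwrite("pics/s3.png",cv2.resize(p[150:310,150:350,::-1],None,fx=4,fy=3.75))
E
```

```text
time: 6.7
tool_pos: [0.5614, -0.0432, 0.0848]
orientation: [0.707, 0.038, 0.705, -0.037]
wrist_force: [0.2, 0.1, -3.0]
gripper_width: 0.724
[ 0.56141363 -0.04320785  0.08480332] [[ 0.002  0.105  0.994]
 [ 0.001  0.994 -0.105]
 [-1.     0.001  0.002]] -0.10537435791281619
```

View pics/s3.png

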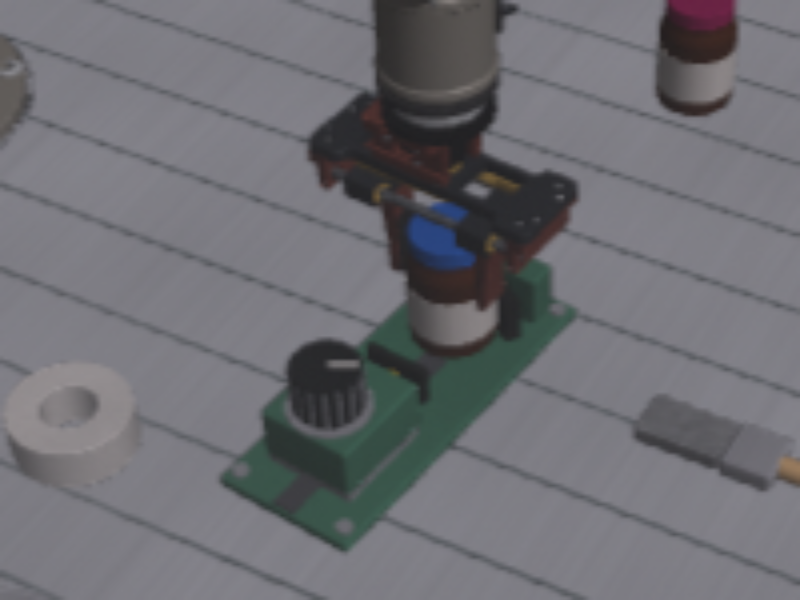

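The scene view shows the jar upright between the pad (around 400,370) and the V (around 510,310), just above the plate. I'll lower it the last 14 mm.

```bash
python3 -m jog '[{"tx":-0.1,"ty":0,"tz":-0.5,"ax":0,"ay":0,"az":0,"fingers":1},{"tx":0,"ty":0,"tz":-0.5,"ax":0,"ay":0,"az":0,"fingers":1},{"tx":0,"ty":0,"tz":-0.2,"ax":0,"ay":0,"az":0,"fingers":1},{"tx":0,"ty":0,"tz":0,"ax":0,"ay":0,"az":0,"fingers":1},{"tx":0,"ty":0,"tz":0,"ax":0,"ay":0,"az":0,"fingers":1}]'
```

```text
time: 7.25
tool_pos: [0.5614, -0.043, 0.0734]
orientation: [0.708, 0.038, 0.704, -0.036]
wrist_force: [0.0, -0.4, -3.1]
gripper_width: 0.721
```

```bash
python3 -m jog '[{"tx":0,"ty":0,"tz":-0.2,"ax":0,"ay":0,"az":0,"fingers":1},{"tx":0,"ty":0,"tz":0,"ax":0,"ay":0,"az":0,"fingers":1},{"tx":0,"ty":0,"tz":-0.15,"ax":0,"ay":0,"az":0,"fingers":1},{"tx":0,"ty":0,"tz":0,"ax":0,"ay":0,"az":0,"fingers":1},{"tx":0,"ty":0,"tz":0,"ax":0,"ay":0,"az":0,"fingers":1}]'
```

```text
time: 7.75
tool_pos: [0.562, -0.0431, 0.0705]
orientation: [0.708, 0.038, 0.704, -0.036]
wrist_force: [-0.6, -0.1, -2.3]
gripper_width: 0.719
```

```bash
python3 -m jog '[{"tx":0,"ty":0,"tz":-0.15,"ax":0,"ay":0,"az":0,"fingers":1},{"tx":0,"ty":0,"tz":0,"ax":0,"ay":0,"az":0,"fingers":1},{"tx":0,"ty":0,"tz":0,"ax":0,"ay":0,"az":0,"fingers":1},{"tx":0,"ty":0,"tz":0,"ax":0,"ay":0,"az":0,"fingers":1},{"tx":0,"ty":0,"tz":0,"ax":0,"ay":0,"az":0,"fingers":1}]'
```

```text
time: 8.25
tool_pos: [0.5625, -0.043, 0.0704]
orientation: [0.709, 0.038, 0.704, -0.036]
wrist_force: [-0.2, 0.5, 0.9]
gripper_width: 0.717
```

The load has gone to about zero, so the jar is standing on the plate. Releasing.

```bash
python3 -m jog '[{"tx":0,"ty":0,"tz":0,"ax":0,"ay":0,"az":0,"fingers":0.15},{"tx":0,"ty":0,"tz":0,"ax":0,"ay":0,"az":0,"fingers":0},{"tx":0,"ty":0,"tz":0,"ax":0,"ay":0,"az":0,"fingers":0},{"tx":0,"ty":0,"tz":0,"ax":0,"ay":0,"az":0,"fingers":0},{"tx":0,"ty":0,"tz":0,"ax":0,"ay":0,"az":0,"fingers":0}]';python3 -m jog '[{"tx":0,"ty":0,"tz":1,"ax":0,"ay":0,"az":0,"fingers":0},{"tx":0,"ty":0,"tz":3,"ax":0,"ay":0,"az":0,"fingers":0},{"tx":0,"ty":0,"tz":3,"ax":0,"ay":0,"az":0,"fingers":0},{"tx":0,"ty":0,"tz":3,"ax":0,"ay":0,"az":0,"fingers":0},{"tx":0,"ty":0,"tz":0,"ax":0,"ay":0,"az":0,"fingers":0}]'
python3 - <<'E'
from h import *
from scipy.spatial.transform import Rotation as Ro
m=camera_model("wrist");s=ctrl.state();p,d=camera("wrist");cv2.imwrite("pics/w4.png",p[:,:,::-1]);np.savez("pics/w4.npz",p=p,d=d)
M=Ro.from_quat(s['orientation'][[1,2,3,0]]).as_matrix()
print(s['tool_pos'],M.round(3),np.arctan2(M[1,2],M[0,2]))
hsv=cv2.cvtColor(p,cv2.COLOR_RGB2HSV);H,S,V=[hsv[...,i].astype(int) for i in range(3)]
for a,c,k in blob((H>100)&(H<125)&(S>120)&(V>60),200):
  w=wplane(m,c,.122);v=w[:2]-[.5545,-.0958];print(a,c,w,v@[.9936,-.113],v@[.113,.9936])
p,d=camera("scene");cv2.imwrite("pics/s4.png",cv2.resize(p[150:310,150:350,::-1],None,fx=4,fy=3.75))
E
```

```text
time: 8.75
tool_pos: [0.5636, -0.0431, 0.0708]
orientation: [0.709, 0.038, 0.703, -0.036]
wrist_force: [0.5, -0.5, 0.7]
gripper_width: 0.996
time: 9.25
tool_pos: [0.5627, -0.0438, 0.1761]
orientation: [0.709, 0.039, 0.703, -0.037]
wrist_force: [-0.1, -0.4, -1.0]
gripper_width: 0.998
[ 0.56270773 -0.04384723  0.17610825] [[ 0.008  0.106  0.994]
 [ 0.002  0.994 -0.106]
 [-1.     0.003  0.008]] -0.1065002040253108
5012 [279.9 214. ] [ 0.56357668 -0.03648931  0.122     ] 0.002316482903043958 0.05995676236068972
```

View pics/w4.png

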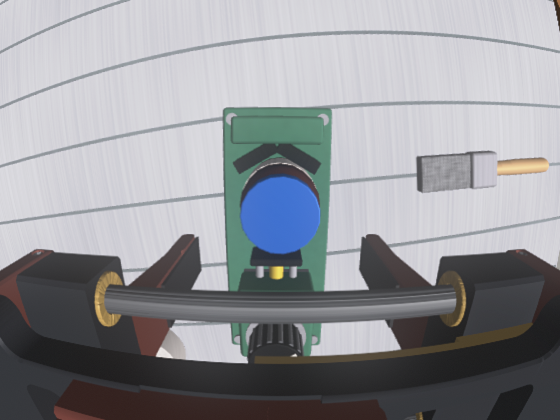

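View pics/s4.png

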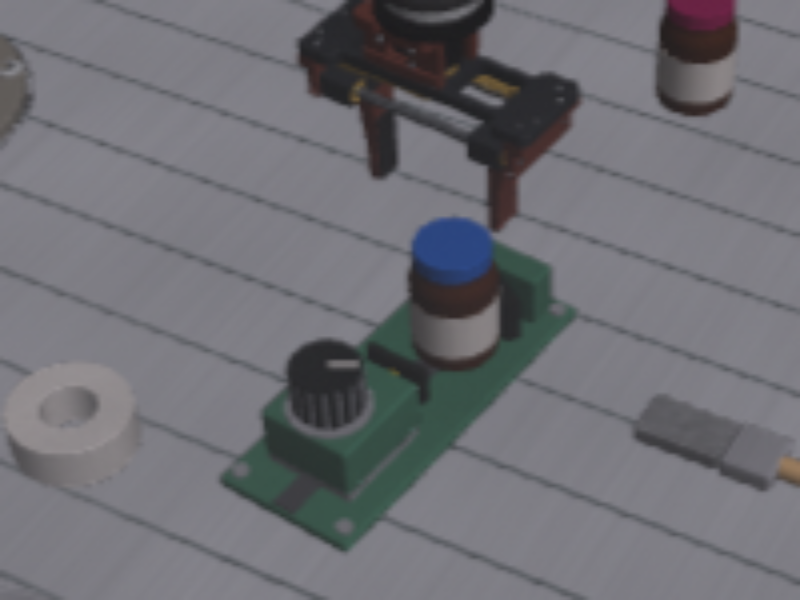

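Released. The wrist view shows the jar upright, lid at (280,214), just in front of the V, with the pad clear of it. Next I move above the knob, pre-turning the jaws counter-clockwise.

```bash
python3 -m jog '[{"tx":-0.3,"ty":-2.2,"tz":0.5,"ax":0,"ay":0,"az":0.15,"fingers":0},{"tx":-0.3,"ty":-2.2,"tz":0.3,"ax":0,"ay":0,"az":0.15,"fingers":0},{"tx":-0.3,"ty":-2.2,"tz":0,"ax":0,"ay":0,"az":0.15,"fingers":0},{"tx":-0.3,"ty":-2.2,"tz":0,"ax":0,"ay":0,"az":0.15,"fingers":0},{"tx":-0.3,"ty":-2.2,"tz":0,"ax":0,"ay":0,"az":0.15,"fingers":0}]';python3 -m jog '[{"tx":-0.3,"ty":-1.2,"tz":0,"ax":0,"ay":0,"az":0.13,"fingers":0},{"tx":0,"ty":0,"tz":0,"ax":0,"ay":0,"az":0,"fingers":0},{"tx":0,"ty":0,"tz":0,"ax":0,"ay":0,"az":0,"fingers":0},{"tx":0,"ty":0,"tz":0,"ax":0,"ay":0,"az":0,"fingers":0},{"tx":0,"ty":0,"tz":0,"ax":0,"ay":0,"az":0,"fingers":0}]'
cat >> h.py <<'E'
from scipy.spatial.transform import Rotation as Ro
def st():
    s=ctrl.state();M=Ro.from_quat(s['orientation'][[1,2,3,0]]).as_matrix()
    print(s['tool_pos'].round(4),"xaxis",M[:,0].round(3),"yaw",np.arctan2(M[1,2],M[0,2]).round(3),"F",s['wrist_force'].round(1),s['wrist_torque'].round(2),"q7",s['q'][6].round(2),"w",s['gripper_width'].round(3))
E
python3 - <<'E'
from h import *
m=camera_model("wrist");st();p,d=camera("wrist");cv2.imwrite("pics/w5.png",p[:,:,::-1]);np.savez("pics/w5.npz",p=p,d=d)
E
```

```text
time: 9.85
tool_pos: [0.5414, -0.1506, 0.1745]
orientation: [0.667, -0.224, 0.673, 0.228]
wrist_force: [-1.0, -0.2, -0.9]
gripper_width: 0.999
time: 10.35
tool_pos: [0.5345, -0.1641, 0.1698]
orientation: [0.648, -0.264, 0.661, 0.271]
wrist_force: [0.4, 0.3, -0.2]
gripper_width: 1.001Traceback (most recent call last):
  File "<stdin>", line 2, in <module>
  File "h.py", line 17, in st
    print(s['tool_pos'].round(4),"xaxis",M[:,0].round(3),"yaw",np.arctan2(M[1,2],M[0,2]).round(3),"F",s['wrist_force'].round(1),s['wrist_torque'].round(2),"q7",s['q'][6].round(2),"w",s['gripper_width'].round(3))
                                                                                                                                                                                       ^^^^^^^^^^^^^^^^^^^^^^^^
AttributeError: 'float' object has no attribute 'round'
```

```bash
sed -i "s/s\['gripper_width'\].round(3)/s['gripper_width']/" h.py
python3 - <<'E'
from h import *
m=camera_model("wrist");st();p,d=camera("wrist");cv2.imwrite("pics/w5.png",p[:,:,::-1]);np.savez("pics/w5.npz",p=p,d=d)
E
```

```text
[ 0.5345 -0.1641  0.1698] xaxis [-0.019  0.002 -1.   ] yaw 0.776 F [ 0.4  0.3 -0.2] [ 0.05  0.   -0.04] q7 1.1 w 1.0013661416857451
```

View pics/w5.png

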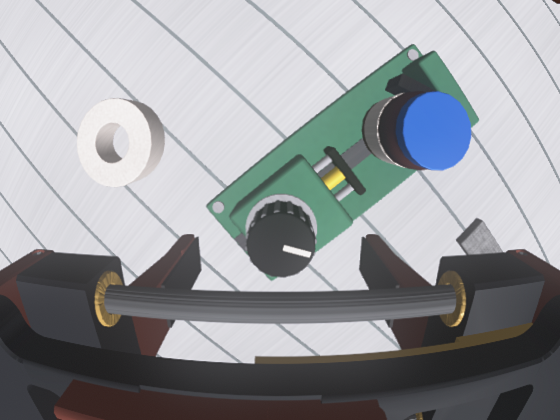

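Run:
```python
from h import *
m=camera_model("wrist")
o=np.array([.5545,-.0958]);u=np.array([.113,.9936]);x=np.array([.9936,-.113])
for uv,z in(((281,243),.115),((436,131),.122)):
  w=wplane(m,uv,z);v=w[:2]-o;print(w.round(4),v@x,v@u)
```

```text
[ 0.5434 -0.1734  0.115 ] -0.002263741819728462 -0.07832838091769846
[ 0.5622 -0.0394  0.122 ] 0.0013072441485421568 0.05695859703967008
```

```bash
python3 -m jog '[{"tx":0.95,"ty":-0.9,"tz":0,"ax":-0.002,"ay":-0.019,"az":0,"fingers":0},{"tx":0,"ty":0,"tz":0,"ax":0,"ay":0,"az":0,"fingers":0},{"tx":0,"ty":0,"tz":-1.5,"ax":0,"ay":0,"az":0,"fingers":0},{"tx":0,"ty":0,"tz":-1.5,"ax":0,"ay":0,"az":0,"fingers":0},{"tx":0,"ty":0,"tz":0,"ax":0,"ay":0,"az":0,"fingers":0}]'; python3 -c "from h import *;st()"
```

```text
time: 10.9
tool_pos: [0.5469, -0.1724, 0.1399]
orientation: [0.656, -0.269, 0.653, 0.267]
wrist_force: [-0.7, -0.3, -0.4]
gripper_width: 1.003
[ 0.5469 -0.1724  0.1399] xaxis [ 0.005 -0.001 -1.   ] yaw 0.777 F [-0.7 -0.3 -0.4] [-0.01  0.05 -0.03] q7 1.14 w 1.0033185570058831
```

```bash
python3 -m jog '[{"tx":-0.3,"ty":-0.1,"tz":-0.5,"ax":0,"ay":0.005,"az":0,"fingers":0},{"tx":0,"ty":0,"tz":-2,"ax":0,"ay":0,"az":0,"fingers":0},{"tx":0,"ty":0,"tz":-2,"ax":0,"ay":0,"az":0,"fingers":0},{"tx":0,"ty":0,"tz":-0.5,"ax":0,"ay":0,"az":0,"fingers":0},{"tx":0,"ty":0,"tz":0,"ax":0,"ay":0,"az":0,"fingers":0}]'; python3 -c "from h import *;st()"
```

```text
time: 11.4
tool_pos: [0.5455, -0.1743, 0.0911]
orientation: [0.655, -0.269, 0.654, 0.267]
wrist_force: [0.3, 0.6, 0.5]
gripper_width: 1.001
[ 0.5455 -0.1743  0.0911] xaxis [ 0.003 -0.002 -1.   ] yaw 0.776 F [0.3 0.6 0.5] [-0.05  0.03 -0.  ] q7 1.17 w 1.0012758379844042
```

```bash
python3 -m jog '[{"tx":-0.1,"ty":0.1,"tz":-1,"ax":0,"ay":0.003,"az":0,"fingers":0},{"tx":0,"ty":0,"tz":0,"ax":0,"ay":0,"az":0,"fingers":0},{"tx":0,"ty":0,"tz":0,"ax":0,"ay":0,"az":0,"fingers":1},{"tx":0,"ty":0,"tz":0,"ax":0,"ay":0,"az":0,"fingers":1},{"tx":0,"ty":0,"tz":0,"ax":0,"ay":0,"az":0,"fingers":1}]'; python3 -m jog '[{"tx":0,"ty":0,"tz":0,"ax":0,"ay":0,"az":0,"fingers":1},{"tx":0,"ty":0,"tz":0,"ax":0,"ay":0,"az":0,"fingers":1},{"tx":0,"ty":0,"tz":0,"ax":0,"ay":0,"az":0,"fingers":1},{"tx":0,"ty":0,"tz":0,"ax":0,"ay":0,"az":0,"fingers":1},{"tx":0,"ty":0,"tz":0,"ax":0,"ay":0,"az":0,"fingers":1}]';python3 -c "from h import *;st()"
```

```text
time: 11.9
tool_pos: [0.5462, -0.1737, 0.0832]
orientation: [0.656, -0.269, 0.653, 0.266]
wrist_force: [-0.6, -0.7, 0.6]
gripper_width: 0.766
time: 12.4
tool_pos: [0.5451, -0.1751, 0.0836]
orientation: [0.655, -0.269, 0.654, 0.266]
wrist_force: [-1.6, -0.7, 0.1]
gripper_width: 0.568
[ 0.5451 -0.1751  0.0836] xaxis [ 0.003 -0.003 -1.   ] yaw 0.776 F [-1.6 -0.7  0.1] [-0.22  0.14  0.01] q7 1.17 w 0.5684402700123873
```

```bash
python3 -m jog '[{"tx":0.02,"ty":0.2,"tz":0,"ax":0,"ay":0,"az":-0.1,"fingers":1},{"tx":0.02,"ty":0.2,"tz":0,"ax":0,"ay":0,"az":-0.1,"fingers":1},{"tx":0.02,"ty":0.2,"tz":0,"ax":0,"ay":0,"az":-0.1,"fingers":1},{"tx":0.02,"ty":0.2,"tz":0,"ax":0,"ay":0,"az":-0.1,"fingers":1},{"tx":0.02,"ty":0.2,"tz":0,"ax":0,"ay":0,"az":-0.1,"fingers":1}]';python3 -c "from h import *;st()"
```

```text
time: 12.9
tool_pos: [0.5463, -0.165, 0.0836]
orientation: [0.701, -0.094, 0.701, 0.091]
wrist_force: [-1.1, -1.2, -1.2]
gripper_width: 0.568
[ 0.5463 -0.165   0.0836] xaxis [ 0.001 -0.005 -1.   ] yaw 0.262 F [-1.1 -1.2 -1.2] [-0.25  0.17  0.37] q7 0.73 w 0.5677552445922948
```

```bash
python3 -m jog '[{"tx":0.02,"ty":0.2,"tz":0,"ax":0,"ay":0,"az":-0.1,"fingers":1},{"tx":0.02,"ty":0.2,"tz":0,"ax":0,"ay":0,"az":-0.1,"fingers":1},{"tx":0.02,"ty":0.2,"tz":0,"ax":0,"ay":0,"az":-0.1,"fingers":1},{"tx":0.02,"ty":0.2,"tz":0,"ax":0,"ay":0,"az":-0.1,"fingers":1},{"tx":0.02,"ty":0.2,"tz":0,"ax":0,"ay":0,"az":-0.1,"fingers":1}]';python3 - <<'E'
from h import *
st();p,d=camera("scene");cv2.imwrite("pics/s6.png",cv2.resize(p[180:300,190:310,::-1],None,fx=5,fy=5))
m=camera_model("wrist");p,d=camera("wrist");cv2.imwrite("pics/w6.png",p[:,:,::-1])
E
```

```text
time: 13.4
tool_pos: [0.5476, -0.1547, 0.0836]
orientation: [0.701, 0.087, 0.702, -0.092]
wrist_force: [-0.6, -2.0, -1.0]
gripper_width: 0.563
[ 0.5476 -0.1547  0.0836] xaxis [-0.002 -0.007 -1.   ] yaw -0.254 F [-0.6 -2.  -1. ] [-0.29  0.18  0.32] q7 0.29 w 0.5627108383318191
```

View pics/s6.png

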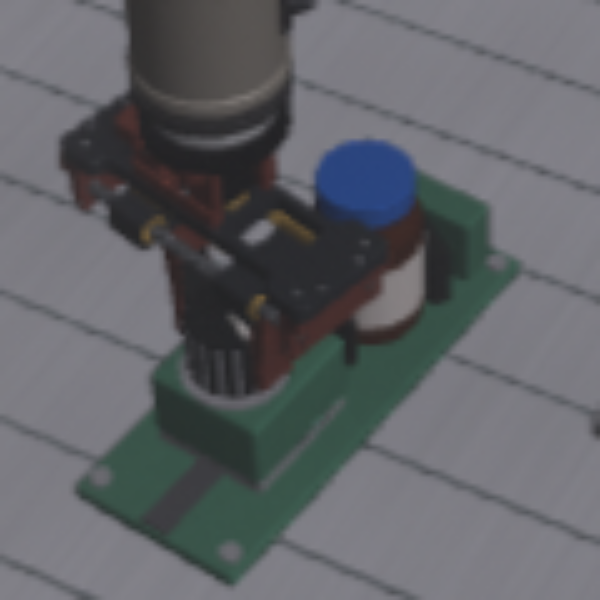

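View pics/w6.png

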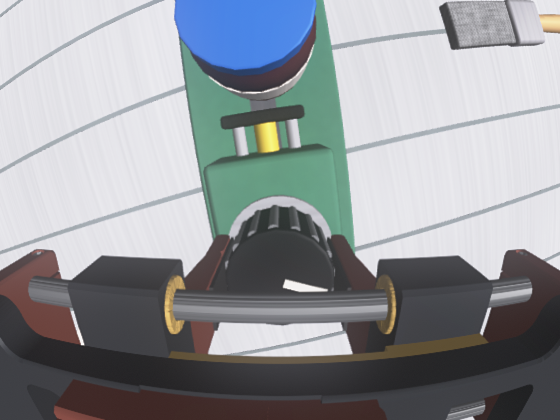

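```bash
python3 -m jog '[{"tx":0.02,"ty":0.2,"tz":0,"ax":0.002,"ay":0,"az":-0.1,"fingers":1},{"tx":0.02,"ty":0.2,"tz":0,"ax":0.002,"ay":0,"az":-0.1,"fingers":1},{"tx":0.02,"ty":0.2,"tz":0,"ax":0,"ay":0,"az":-0.1,"fingers":1},{"tx":0.02,"ty":0.2,"tz":0,"ax":0,"ay":0,"az":-0.1,"fingers":1},{"tx":0.02,"ty":0.2,"tz":0,"ax":0,"ay":0,"az":-0.1,"fingers":1}]';python3 - <<'E'
from h import *
st();p,d=camera("scene");cv2.imwrite("pics/s7.png",cv2.resize(p[180:300,190:310,::-1],None,fx=5,fy=5))
m=camera_model("wrist");p,d=camera("wrist");cv2.imwrite("pics/w7.png",p[:,:,::-1])
E
```

```text
time: 14.0
tool_pos: [0.5488, -0.1449, 0.0836]
orientation: [0.657, 0.258, 0.659, -0.26]
wrist_force: [-1.5, -0.5, 0.6]
gripper_width: 0.562
[ 0.5488 -0.1449  0.0836] xaxis [-0.003 -0.002 -1.   ] yaw -0.75 F [-1.5 -0.5  0.6] [-0.48  0.21  0.35] q7 -0.12 w 0.5617570153931631
```

View pics/w7.png

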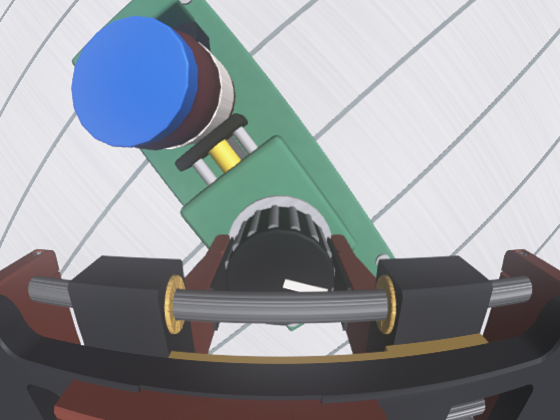

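```bash
python3 -m jog '[{"tx":0.02,"ty":0.15,"tz":0,"ax":0,"ay":0,"az":-0.075,"fingers":1},{"tx":0.02,"ty":0.15,"tz":0,"ax":0,"ay":0,"az":-0.075,"fingers":1},{"tx":0.02,"ty":0.15,"tz":0,"ax":0,"ay":0,"az":-0.075,"fingers":1},{"tx":0.02,"ty":0.15,"tz":0,"ax":0,"ay":0,"az":-0.075,"fingers":1},{"tx":0,"ty":0,"tz":0,"ax":0,"ay":0,"az":0,"fingers":1}]';python3 - <<'E'
from h import *
st();m=camera_model("wrist");p,d=camera("wrist");cv2.imwrite("pics/w8.png",p[:,:,::-1]);np.savez("pics/w8.npz",p=p)
E
```

```text
time: 14.6
tool_pos: [0.5495, -0.1393, 0.0835]
orientation: [0.614, 0.348, 0.616, -0.35]
wrist_force: [-1.0, -0.7, 0.9]
gripper_width: 0.567
[ 0.5495 -0.1393  0.0835] xaxis [-0.004 -0.001 -1.   ] yaw -1.032 F [-1.  -0.7  0.9] [-0.25  0.38 -0.2 ] q7 -0.36 w 0.5668628733097273
```

View pics/w8.png

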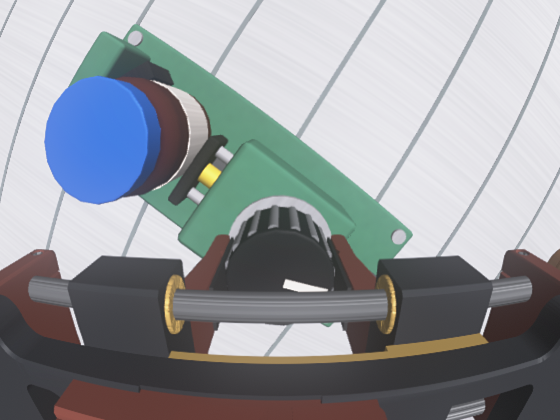

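Run:
```python
from h import *
p=np.load("pics/w8.npz")['p'][125:245,160:310];cv2.imwrite("pics/c8.png",cv2.resize(p[:,:,::-1],None,fx=5,fy=5,interpolation=cv2.INTER_CUBIC))
```

```text
(no output)
```

View pics/c8.png

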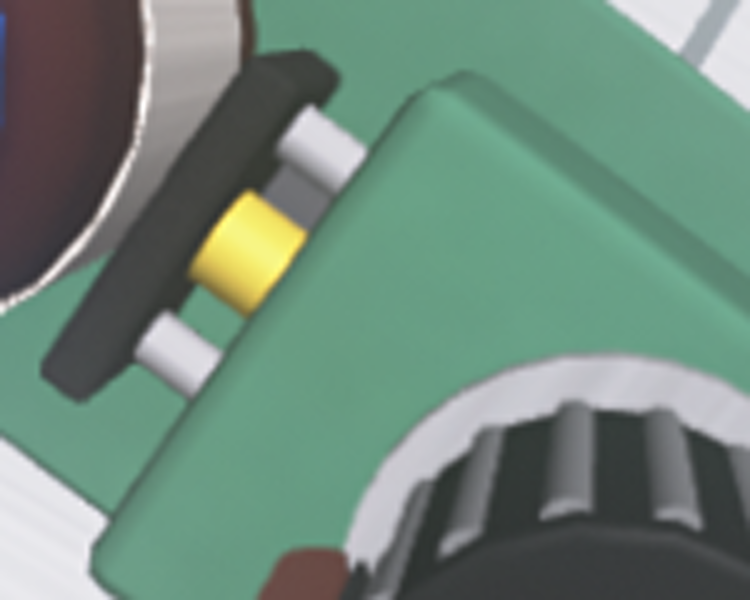

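The zoom shows the yellow stem meeting the pad's back at about (220,230), and the block's front top edge running from (420,90) to (100,520). I'll measure the gap from these.

Run:
```python
from h import *
m=camera_model("wrist")
o=np.array([.5545,-.0958]);u=np.array([.113,.9936]);x=np.array([.9936,-.113])
def q(a,b,z):
  w=wplane(m,(160+a/5-.4,125+b/5-.4),z);v=w[:2]-o;return np.array([v@x,v@u]).round(4)
for z in (.034,.036,.038): print("stem/pad",q(220,230,z))
print("edge",q(420,90,.07),q(100,520,.07),q(300,255,.07))
print("padtop front edge z.054",q(45,370,.054),q(250,60,.054))
w=wplane(m,(102,138),.122);v=w[:2]-o;print("jar",v@x,v@u)
st()
```

```text
stem/pad [-0.0008  0.0198]
stem/pad [-0.0003  0.0196]
stem/pad [0.0002 0.0194]
edge [0.0341 0.0069] [-0.0287  0.0084] [0.0114 0.0069]
padtop front edge z.054 [-0.024   0.0261] [0.0232 0.0266]
jar 0.006297858056261857 0.05501987725584776
[ 0.5495 -0.1393  0.0835] xaxis [-0.004 -0.001 -1.   ] yaw -1.031 F [-1.3 -0.9  0.4] [-0.29  0.31 -0.15] q7 -0.35 w 0.5649517179862529
```

The gap is about 12 mm, so the pad is in by about 6 mm. One more small turn of about 0.1 rad.

```bash
python3 -m jog '[{"tx":0.01,"ty":0.1,"tz":0,"ax":0,"ay":0,"az":-0.05,"fingers":1},{"tx":0.01,"ty":0.1,"tz":0,"ax":0,"ay":0,"az":-0.05,"fingers":1},{"tx":0,"ty":0,"tz":0,"ax":0,"ay":0,"az":0,"fingers":1},{"tx":0,"ty":0,"tz":0,"ax":0,"ay":0,"az":0,"fingers":1},{"tx":0,"ty":0,"tz":0,"ax":0,"ay":0,"az":0,"fingers":1}]';python3 - <<'E'
from h import *
st();m=camera_model("wrist");p,d=camera("wrist");cv2.imwrite("pics/w9.png",p[:,:,::-1]);np.savez("pics/w9.npz",p=p)
p=p[125:245,160:310];cv2.imwrite("pics/c9.png",cv2.resize(p[:,:,::-1],None,fx=5,fy=5,interpolation=cv2.INTER_CUBIC))
E
```

```text
time: 15.15
tool_pos: [0.5497, -0.1376, 0.0835]
orientation: [0.599, 0.374, 0.601, -0.375]
wrist_force: [-1.0, 0.0, 0.8]
gripper_width: 0.564
[ 0.5497 -0.1376  0.0835] xaxis [-0.004  0.    -1.   ] yaw -1.116 F [-1.   0.   0.8] [-0.33  0.26 -0.18] q7 -0.42 w 0.5640181040749458
```

View pics/c9.png

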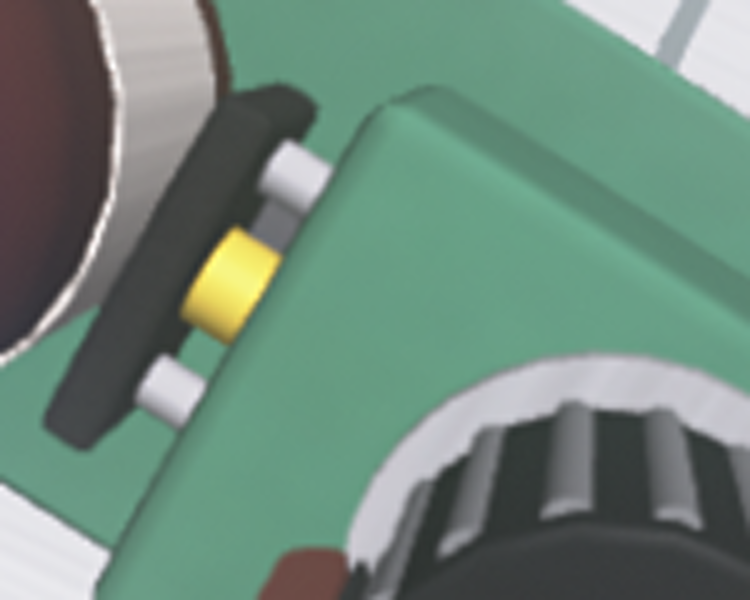

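Run:
```python
from h import *
m=camera_model("wrist")
o=np.array([.5545,-.0958]);u=np.array([.113,.9936]);x=np.array([.9936,-.113])
def q(a,b,z):
  w=wplane(m,(160+a/5-.4,125+b/5-.4),z);v=w[:2]-o;return np.array([v@x,v@u]).round(4)
print("stem/pad",q(210,272,.036))
print("edge",q(385,105,.07),q(100,570,.07),q(255,315,.07))
```

```text
stem/pad [-0.0005  0.0194]
edge [0.0349 0.0079] [-0.0298  0.0094] [0.0072 0.0083]
```

The gap is about 10.8 mm, so the pad is in by about 7.2 mm, near half-way. Letting go and lifting away.

```bash
python3 -m jog '[{"tx":0,"ty":0,"tz":0,"ax":0,"ay":0,"az":0,"fingers":0.2},{"tx":0,"ty":0,"tz":0,"ax":0,"ay":0,"az":0,"fingers":0.1},{"tx":0,"ty":0,"tz":0,"ax":0,"ay":0,"az":0,"fingers":0.1},{"tx":0,"ty":0,"tz":0,"ax":0,"ay":0,"az":0,"fingers":0.1},{"tx":0,"ty":0,"tz":0,"ax":0,"ay":0,"az":0,"fingers":0.1}]';python3 -m jog '[{"tx":0,"ty":0,"tz":1,"ax":0,"ay":0,"az":0,"fingers":0.1},{"tx":0,"ty":0,"tz":2,"ax":0,"ay":0,"az":0,"fingers":0.1},{"tx":0,"ty":0,"tz":3,"ax":0,"ay":0,"az":0,"fingers":0.1},{"tx":0,"ty":0,"tz":3,"ax":0,"ay":0,"az":0,"fingers":0.1},{"tx":0,"ty":0,"tz":3,"ax":0,"ay":0,"az":0,"fingers":0.1}]';python3 -m jog '[{"tx":0,"ty":-1,"tz":1,"ax":0,"ay":0,"az":0,"fingers":0.1},{"tx":0,"ty":-2,"tz":1,"ax":0,"ay":0,"az":0,"fingers":0.1},{"tx":0,"ty":-2,"tz":0,"ax":0,"ay":0,"az":0,"fingers":0.1},{"tx":0,"ty":0,"tz":0,"ax":0,"ay":0,"az":0,"fingers":0.1},{"tx":0,"ty":0,"tz":0,"ax":0,"ay":0,"az":0,"fingers":0.1}]'
python3 - <<'E'
from h import *
st();m=camera_model("wrist");p,d=camera("wrist");cv2.imwrite("pics/w10.png",p[:,:,::-1]);np.savez("pics/w10.npz",p=p)
p,d=camera("scene");cv2.imwrite("pics/s10.png",cv2.resize(p[150:310,150:350,::-1],None,fx=4,fy=3.75))
p,d=camera("top");np.savez("pics/t10.npz",p=p,d=d);cv2.imwrite("pics/t10.png",p[:,:,::-1])
E
```

```text
time: 15.7
tool_pos: [0.5505, -0.1367, 0.0834]
orientation: [0.6, 0.373, 0.602, -0.373]
wrist_force: [-0.3, -0.2, -0.4]
gripper_width: 0.892
time: 16.2
tool_pos: [0.5471, -0.1364, 0.206]
orientation: [0.597, 0.372, 0.604, -0.375]
wrist_force: [-0.3, 0.1, 0.2]
gripper_width: 0.902
time: 16.7
tool_pos: [0.5485, -0.1898, 0.2315]
orientation: [0.599, 0.373, 0.602, -0.374]
wrist_force: [-0.2, 0.8, -0.0]
gripper_width: 0.9
[ 0.5485 -0.1898  0.2315] xaxis [-0.003  0.001 -1.   ] yaw -1.113 F [-0.2  0.8 -0. ] [-0.    0.11  0.05] q7 -0.48 w 0.9001638573708901
```

View pics/w10.png

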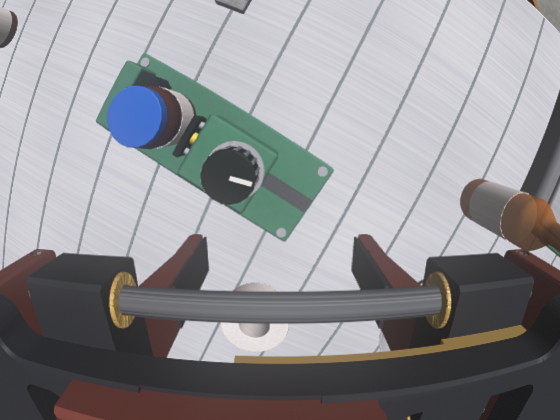

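View pics/s10.png

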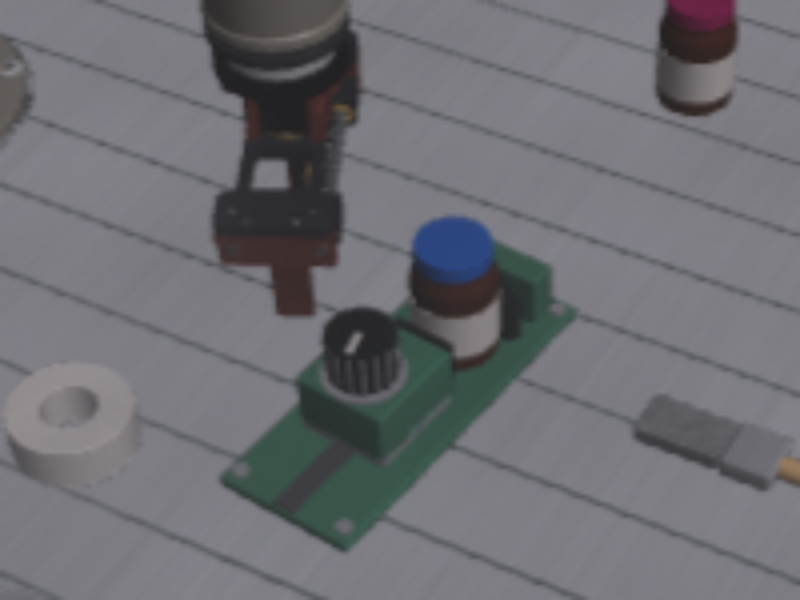

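View pics/t10.png

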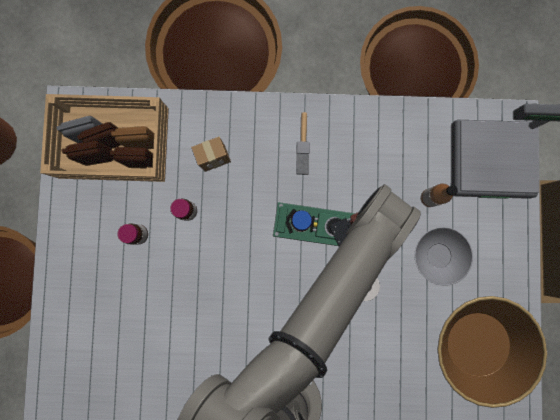

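The jar is upright in the clamp (scene 455,290), the knob is free and the bystanders look unmoved. Final numeric check of jar position and pad gap.

Run:
```python
from h import *
o=np.array([.5545,-.0958]);u=np.array([.113,.9936]);x=np.array([.9936,-.113])
def bl(p): 
  hsv=cv2.cvtColor(p,cv2.COLOR_RGB2HSV);H,S,V=[hsv[...,i].astype(int) for i in range(3)]
  return blob((H>100)&(H<125)&(S>150)&(V>60),100)
m=camera_model("wrist");pw,_=camera("wrist");ps,_=camera("scene");pt,_=camera("top")
for n,p in(("w",pw),("scene",ps),("top",pt)):
  for a,c,k in bl(p):
    w=wplane(m,c,.122) if n=="w" else plane(n,c,.122)
    v=w[:2]-o
    if abs(v@x)<.05: print(n,a,c,v@x,v@u)
cv2.imwrite("pics/c11.png",cv2.resize(pw[95:195,140:270,::-1],None,fx=6,fy=6,interpolation=cv2.INTER_CUBIC))
print(wplane(m,(231,174),.115)[:2]-o, ((wplane(m,(231,174),.115)[:2]-o)@u)+.1)
```

```text
w 2671 [136.  115.6] 0.0038070340191619463 0.05765914193688152
scene 232 [263.3 215.9] 0.006042670026365797 0.05628519943278497
top 287 [301.3 219.9] 0.000728210849025775 0.05894069401250415
[-0.00177612 -0.0432779 ] 0.056798379190757975
```

View pics/c11.png

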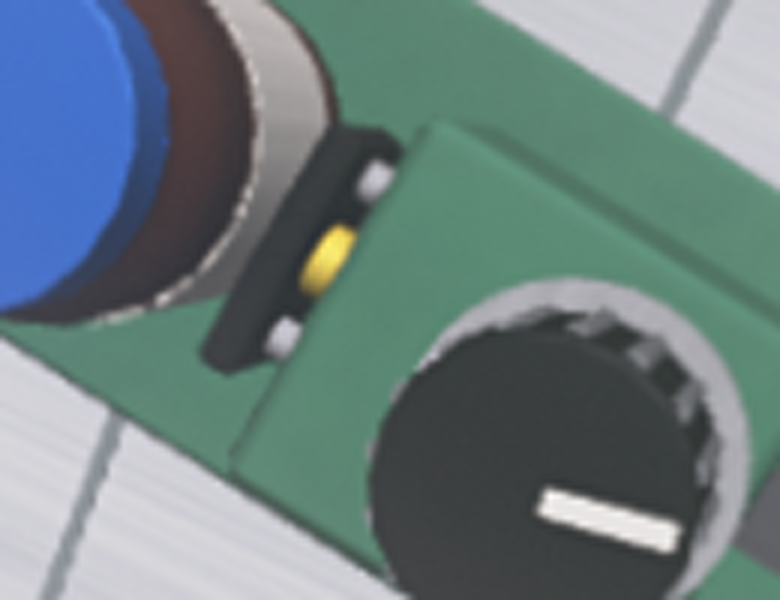

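Run:
```python
from h import *
m=camera_model("wrist")
o=np.array([.5545,-.0958]);u=np.array([.113,.9936]);x=np.array([.9936,-.113])
def q(a,b,z):
  w=wplane(m,(140+a/6-.4,95+b/6-.4),z);v=w[:2]-o;return np.array([v@x,v@u]).round(4)
print("stem/pad",q(318,258,.036),"edge",q(430,120,.07),q(232,462,.07),q(345,275,.07)); print("pad ftop",q(335,125,.054),q(203,352,.054))
p,_=camera("top");cv2.imwrite("pics/c12.png",cv2.resize(p[195:255,265:365,::-1],None,fx=8,fy=8,interpolation=cv2.INTER_CUBIC))
```

```text
stem/pad [-0.001  0.02 ] edge [0.0347 0.0081] [-0.0334  0.0081] [0.0049 0.007 ]
pad ftop [0.0239 0.0258] [-0.0236  0.0262]
```

View pics/c12.png

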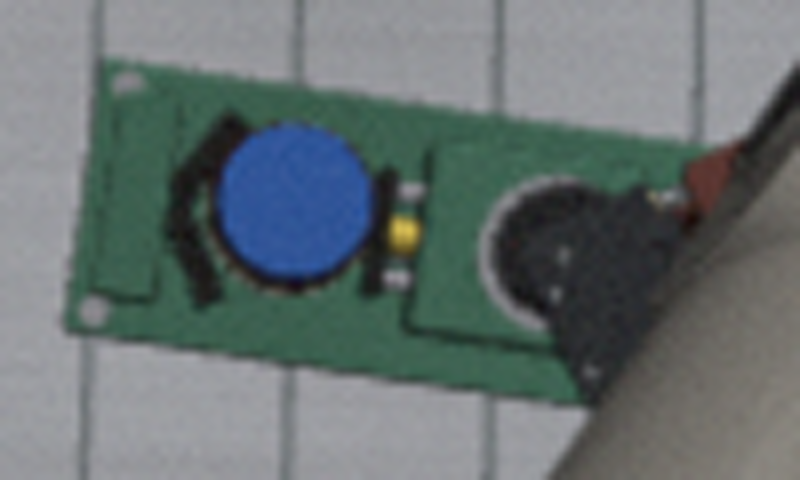

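```bash
python3 -c "
from cell import sign_off,ctrl
print(ctrl.state()['time'],ctrl.state()['wrist_force'],sign_off())"
```

```text
the job is handed in; nothing more can be done
17.05 [-0.19547133  0.13561735 -0.30098788] None
```

I stood the blue-lidded jar on the clamp base just short of the V and let go of it. I then wound the carriage in by its knob, about 1.9 rad clockwise in one grip. After that I opened the fingers, lifted the hand clear and handed the job in at 17 s; no verdict is reported.

Last checks before handing in:
- **Jar:** it stands upright, about 2–4 mm from the nest by the wrist and top cameras. The scene camera says about 7 mm, but that camera read x about 5 mm high on this jar from the start. In the top view the jar seems to touch one V face more closely than the other.
- **Pad:** it is pushed in about 6–7 mm, against 8 ± 4 mm allowed. My readings differed slightly: a gap of 10.8 mm just before letting go and about 12 mm after. The knob position (carriage at about 56.8 mm) gives about 7 mm.
- **Other goods:** the bystanders I could see in the last top view look where they were. The arm partly covered the label roll there, but it looks unmoved in the scene view. I did not measure any of them again.
- **Force:** the wrist force was about zero at the end, so the hand is touching nothing.

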